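Snap the bay cover onto the platen cassette and keep it pressed

ROBOT

A 6-joint arm with a two-finger parallel gripper is mounted at the origin on the work surface. World frame = base frame: x ahead of the robot, y to its left, z up, the work surface at z = 0. Lengths are in m, angles in rad, forces in N, time in s.
With the tool pointing down it reaches from about 0.35 to 0.775 m from the base axis. Payload 5.5 kg.
Tool frame: the origin (TCP) lies at the very end of the fingers, on their centre line; the grasp point (between the pads) lies 19 mm behind it; z points along the fingers, y is the direction in which the jaws open and shut (so a half turn about z gives the same grasp; the last joint's range is limited). The gripper opens to 85 mm and grips with 20 to 120 N. Pads are 22 mm wide; open, the fingers measure 114 mm over their backs; the gripper's body (76 mm by 85 mm) begins 54 mm behind the grasp point. The pads swing forward as they close: fully open they stand 13 mm farther back than shut.
Start: joints at [-1.272, 0.313, 0.046, 1.304, 0, 1.431], TCP at [0.244, -0.521, 0.196] pointing down, gripper open.
Joint ranges: [-2.76, 2.76], [-0.86, 1.69], [-1.03, 1.26], [-2.2, 2.34], [-1.47, 1.5], [-3.14, 3.14]. Speed limits (rad/s): [2.57, 2.57, 3.14, 3.14, 3.14, 3.14].

INTERFACE

Orientations are given as a unit quaternion [w, x, y, z].
In Python, from workcell import env gives the robot as it stands. The module is installed in compiled form; this text tells all that it offers.
- The arm moves only by the shell command python3 -m pendant 'ROWS' [FORCE]. ROWS is JSON, a list of rows, each an object with "fingers": the finger opening in mm, from 0 to 85.4; "delta_pos": the shift along the tool's x, y, z in mm, a list of three; "angular": the turn, a rotation vector about the tool's x, y, z in rad, a list of three. In form: [{"fingers": fingers, "delta_pos": [x, y, z], "angular": [ax, ay, az]}, ...]. A call has 1 to 12 rows; each row shifts and turns the commanded pose from where the row before left it, along the tool's axes as they then stand; what a row does not reach is not made up. A row lasts 1/10 s, in which the tool goes at most 50 mm and 8.59 degrees, less where a joint would pass 70% of its speed; a pose out of reach is approached as far as the arm can. A call is refused whole if a number of a shift passes 50 or a number of a turn 0.15, either way. A call with a gripper value outside its range is refused whole. The fingers move at their own pace and stop on an object; FORCE is the grip in N (left out, the last holds). Time passes only in rows, so rows that do not move let the fingers close. It gives the time, the measured TCP pose, the force and the opening at its end, in the units of the state.
- env.get_state(): the state, without advancing time (a new reading comes with each control period).
- env.read_camera(name): name is "scene" or "top"; returns the picture (480x640x3 uint8, blue, green, red); there is no depth.
- env.camera_params(name): a dict with "fx", "fy", "cx", "cy" (pixels), "k1" (the pictures are not rectified: a ray, as slopes to the right and down, at radius r is drawn at 1 + k1 r^2 times it, then the intrinsics apply), "view" (4x4, takes a point from world to camera coordinates). Camera axes: x right, y up, looking along -z (the intrinsics and any distortion apply to the point x, -y, -z); pixel columns grow to the right and rows downward; lengths in m; the calibration is good to about 2 mm. A picture is of the moment at which its call begins. camera_params takes no time and is no camera call.
- env.hand_in(): hands the job in, once; it reports no verdict.
The state is a dict: "clock": time; "joint_pos": joint angles; "qvel": joint speeds; "tau": joint torques, N m; "tcp_pos": TCP position; "orientation": TCP orientation; "wrist_force": force on the tool from outside, world axes, zero at the start; "ft_torque": the same for the moment, N m; "finger_gap": finger opening in m.
Only numpy, scipy, OpenCV 4.12 (cv2) and the standard library are available. Lean on these libraries where they do the work, as an engineer would, in place of code of your own. Each camera call takes 0.05 s, during which the arm holds its last target. There are 200 camera calls.

TASK

Pick up the white bay cover by its green rib, lay it into the open bay of the black platen cassette between the two green spring clips, and press it straight down until both clips snap over its ends and it is fully home on the ledge. Do not let go or back off: finish while still pressing the cover down firmly, with about 10 N. Leave the ink bottle, the tape roll and the screwdriver where they are.

Things in the scene. Friction and masses are not known exactly. Their poses are not given: they have to be found in the camera images.
- cover: loose white plastic plate 90 (x) x 140 (y) x 4 mm, 70 to 135 g (its middle 70 x 104 mm is 2 mm thicker), with a green upright rib on top: 60 mm along x, 14 mm thick (y), its top 30 mm above the underside. Origin: centre of the underside; z up. Same after a half turn about z. Starts flat on the bench, rib up, on either side of the cassette
- cover_grip (a point): point inside the rib on the cover's centre line, 20 mm above the cover's underside (10 mm below the rib's top): pinch the rib here across its 14 mm (along the cover's y). Axes as the cover's
- cassette: fixed black platen cassette, 225 (x) x 210 (y) x 58 mm, with a white platen on its far (+x) half and an open rectangular bay on its near (-x) side. Origin: at bench height under the bay's centre, 75 mm from the near end; x points from the bay to the white platen, y along the bay from clip to clip, z up
- bay (a point): centre of the bay at ledge height, 45 mm above the bench; axes as the cassette's. Home, the cover's origin is here, its x along this x (either way round). Bay 94 (x) x 144 mm (y): about 2 mm play each way; its walls flare outwards above 50 mm height, the rims are 58 mm high, the flares at the bay's corners and the clips 61 to 67 mm
- seat: the grey ledge round the inside of the bay, rigid, its top 45 mm above the bench, on which the cover finally bears. Origin and axes as the cassette's
- clip_left (a joint): green spring clip at the cassette's +y side, 44 mm wide (x): m pushed outward (0 at rest, stop 0.010). Its nose overhangs the cover's end by 4 mm, 1 mm above the plate once home. Its slope runs from 66 mm off the bay's centre at 53 mm height up and out to 74 mm at 66 mm. The cover's end meets it about 14 mm above home
- clip_right (a joint): the same clip at the cassette's -y side, also growing outward. Pressing the cover down takes a push that grows to some 7 to 14 N for both clips together, drops suddenly about 7 mm above home, then stays light until the cover lands on the ledge, where both clips spring back over the plate
- ink_bottle: blue bottle with a black cap, 56 mm diameter, 120 mm tall, standing; origin at the centre of its underside; leave alone
- tape_roll: yellow ring-shaped roll, 84 mm outside diameter, 24 mm tall, lying flat; origin at the centre of its underside; leave alone
- screwdriver: red-handled screwdriver lying on the bench, about 195 mm long along its x, handle to -x, 26 mm thick; origin near its middle at bench level; leave alone
Mind the look-alikes: they are no part of the job. There is more than one size of the cover; the one meant has the size given above.

How it is judged:
By the outcome, as a careful person would: the job done as asked, in the order asked, and still so for the second after the job is handed in, while the arm keeps its last pose, push and grip.
It also fails if it takes over 51 s, if anything falls off the work surface, if the arm or the gripper's body presses on something with over 40 N, if the wrist force passes 120 N, or if a joint passes its speed limit or range.

## Working session

There is one attempt and no reset: what is moved stays moved. The work goes in short steps, Python scripts to look and compute and a shell command to move; the robot and the scene stay as the last step left them, time stands still between calls to the robot, and variables do not carry over. Pictures are saved under pics/ and viewed, about 8 in all and at most 12, crops included, and the job is handed in when it is done.

```bash
mkdir -p pics
python3 - <<'E'
from workcell import env
import cv2
for n in("scene","top"):
    cv2.imwrite(f"pics/{n}0.png",env.read_camera(n)); print(n,env.camera_params(n))
s=env.get_state();print(s)
E
```

```text
scene {'fx': 512.7462760556355, 'fy': 512.7462760556355, 'cx': 316.3679969144905, 'cy': 240.75996859928654, 'k1': 0.03889686910892411, 'view': array([[ 0.72027392,  0.69355692,  0.01357492, -0.45056125],
       [-0.40660262,  0.40624888,  0.81831299,  0.20434848],
       [ 0.56203185, -0.5949291 ,  0.57461253, -1.72216636],
       [ 0.        ,  0.        ,  0.        ,  1.        ]])}
top {'fx': 579.760669109977, 'fy': 579.760669109977, 'cx': 326.5000571790488, 'cy': 243.58938409409186, 'k1': -0.11982606408328808, 'view': array([[ 0.00569438, -0.9996501 ,  0.02583139, -0.02781347],
       [ 0.99802887,  0.00729581,  0.062331  , -0.61264916],
       [-0.06249765,  0.02542554,  0.9977212 , -1.4319061 ],
       [ 0.        ,  0.        ,  0.        ,  1.        ]])}
{'clock': 0.1, 'joint_pos': array([-1.27159177e+00,  3.13924215e-01,  4.50911756e-02,  1.30361656e+00,
        2.16098150e-05,  1.43121510e+00]), 'qvel': array([ 0.00095982, -0.00276989,  0.00417458, -0.00066428, -0.00031389,
        0.00109213]), 'tau': array([ 2.38686589e-03, -4.81724203e+01,  2.99244225e+01,  1.28125318e-02,
       -9.03288401e-05, -1.26846885e-05]), 'tcp_pos': array([ 0.2441364 , -0.52002437,  0.19539814]), 'orientation': array([-8.24866844e-04,  9.76029427e-01,  2.17637022e-01, -5.51347286e-05]), 'wrist_force': array([-0.60120417,  0.01613384, -0.48081088]), 'ft_torque': array([ 0.04679756, -0.08663472, -0.0503606 ]), 'finger_gap': 0.0854140614820669}
```

View pics/top0.png

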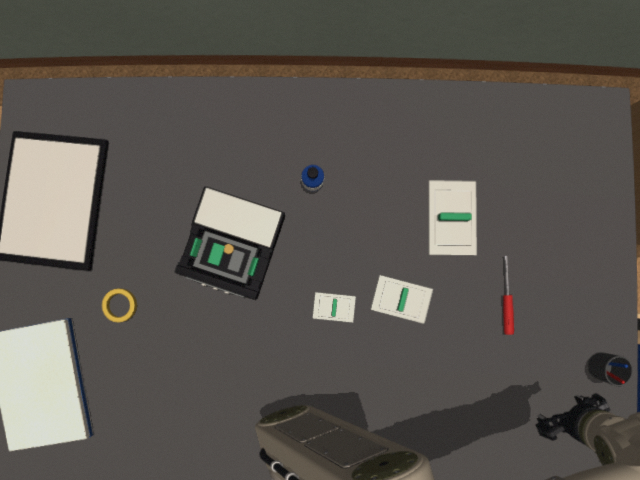

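View pics/scene0.png

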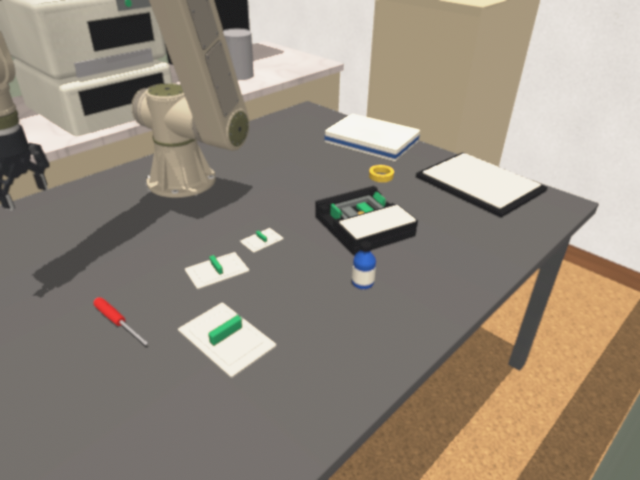

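Top view: the three covers sit at (452,217) large, (402,299) medium and (334,307) small. The medium one is about 55x36 px at about 405 px/m, so it matches 140x90 mm. The cassette is at (232,243), the bay centre about (226,257), with clips at (196,247) and (254,266). Next I'll measure them.

```bash
cat > h.py <<'E'
import numpy as np, cv2
from workcell import env
P={n:env.camera_params(n) for n in("scene","top")}
def cam(n):
    p=P[n]; K=np.array([[p["fx"],0,p["cx"]],[0,p["fy"],p["cy"]],[0,0,1]]); return K,np.array([p["k1"],0,0,0.]),np.diag([1,-1,-1,1])@p["view"]
def toplane(n,uv,z):
    K,d,V=cam(n); q=cv2.undistortPoints(np.float64(uv).reshape(-1,1,2),K,d)[:,0]
    r=np.c_[q,np.ones(len(q))]@V[:3,:3]; c=-V[:3,:3].T@V[:3,3]
    return c+r*((z-c[2])/r[:,2])[:,None]
def proj(n,X):
    K,d,V=cam(n); return cv2.projectPoints(np.float64(X).reshape(-1,1,3),cv2.Rodrigues(V[:3,:3])[0],V[:3,3],K,d)[0][:,0]
E
python3 - <<'E'
from h import *
t=cv2.imread("pics/top0.png"); s=cv2.imread("pics/scene0.png")
def blobs(n,im,m,z,amin,roi):
    mm=np.zeros_like(m);x0,y0,x1,y1=roi;mm[y0:y1,x0:x1]=m[y0:y1,x0:x1]
    for c in cv2.findContours(mm,cv2.RETR_EXTERNAL,cv2.CHAIN_APPROX_NONE)[0]:
        if cv2.contourArea(c)<amin: continue
        X=toplane(n,c[:,0].astype(float),z)[:,:2]
        (a,b),(w,h),an=cv2.minAreaRect(np.float32(X*1000))
        print(n,"px",c[:,0].mean(0).round(1),"mm",np.round([a,b,w,h,an],1))
for n,im,rw,rc in(("top",t,(300,260,450,340),(170,180,300,305)),("scene",s,(170,220,300,295),(310,180,420,255))):
    i=im.astype(int); hsv=cv2.cvtColor(im,cv2.COLOR_BGR2HSV)
    white=((i.min(2)>110)).astype(np.uint8); g=cv2.inRange(hsv,(60,120,50),(90,255,255))
    print("covers");blobs(n,im,white|(g>0),.004,200,rw)
    print("ribs");blobs(n,im,g,.030,10,rw)
    print("platen");blobs(n,im,white,.058,100,rc)
    print("clips");blobs(n,im,g,.06,10,rc)
a=cv2.resize(t[180:305,170:300],None,fx=4.5,fy=4.5,interpolation=cv2.INTER_CUBIC)
a=cv2.convertScaleAbs(a,alpha=1.6,beta=10)
cv2.imwrite("pics/casT.png",a)
E
```

```text
covers
top px [333.8 306.8] mm [454.2 -43.4 104.2  67.8  84.5]
top px [401.4 298.8] mm [ 474.7 -215.3  142.4   92.3   75.4]
ribs
top px [333.8 307.5] mm [455.  -42.7   6.9  39.8  84.6]
top px [402.4 299. ] mm [ 475.3 -213.    11.6   55.4   75.9]
platen
top px [235.6 260.8] mm [567.8 197.5  22.1  44.1  70.8]
top px [237.5 217. ] mm [674.4 195.3 195.7  89.7  72. ]
clips
top px [253.1 266.5] mm [553.7 155.   13.1  44.4  72.2]
top px [215.6 253.9] mm [583.2 246.   30.2  50.7  72.4]
top px [195.2 247. ] mm [599.4 296.5  17.1  44.6  72.5]
covers
scene px [217.9 269.2] mm [ 476.4 -215.7  165.1  131.5   78.3]
scene px [260.5 240.7] mm [455.  -49.9 132.6 103.7  82.9]
ribs
scene px [215.5 263.6] mm [ 484.6 -221.7   13.    73.6   71.6]
scene px [260.9 235.3] mm [467.5 -57.8  11.4  45.8  81.6]
platen
scene px [368.3 213.2] mm [637.9 207.2 205.5 177.3  72.1]
clips
scene px [364.3 207.1] mm [602.9 218.7  38.9  47.7  75.6]
scene px [334.4 211. ] mm [556.8 146.8  28.5  81.1  42.7]
scene px [379.1 198.5] mm [603.7 288.8  25.   77.1  66. ]
```

View pics/casT.png

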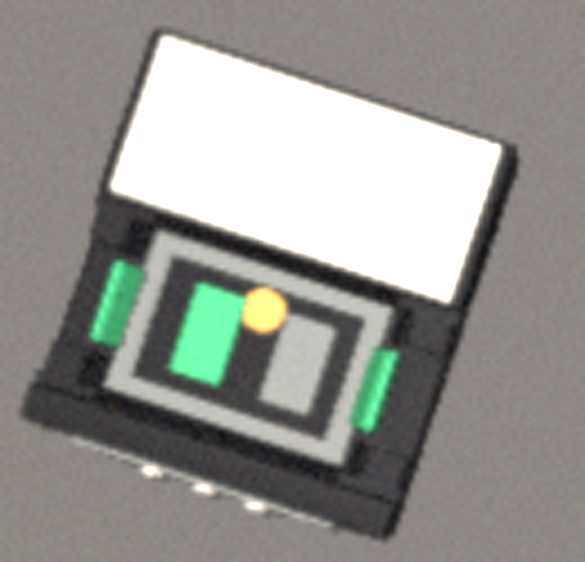

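The crop shows the bay with its grey ledge, outer corners at about (157,230), (392,310), (343,465) and (105,387). The clips are at (117,303) and (375,390), and the cassette's far top corners at (157,28) and (518,147).

Run:
```python
from h import *
f=lambda L:np.array(L)/4.5+[170,180]
far=toplane("top",f([(157,28),(518,147)]),.058)[:,:2]
led=toplane("top",f([(157,230),(392,310),(343,465),(105,387)]),.045)[:,:2]
print("far",far,np.linalg.norm(far[0]-far[1]),"led",led,led.mean(0))
a=np.radians(-17.8); ex=np.array([np.cos(a),np.sin(a)]); print("from far:",far.mean(0)-.150*ex)
def pose(x,y,a,L):
    a=np.radians(a);R=np.array([[np.cos(a),-np.sin(a),0],[np.sin(a),np.cos(a),0],[0,0,1]]);return np.array(L)@R.T+[x,y,0]
box=lambda x0,x1,y0,y1,z:[(x0,y0,z),(x1,y0,z),(x1,y1,z),(x0,y1,z)]
ims={n:cv2.imread(f"pics/{n}0.png") for n in("top","scene")}
out=[]
for n,(x0,y0,x1,y1) in(("top",(160,180,440,330)),("scene",(170,170,450,320))):
    im=cv2.resize(ims[n],None,fx=4,fy=4,interpolation=cv2.INTER_CUBIC)
    C=(.5763,.2255,-17.8);Q=(.475,-.2142,-14.4)
    for p,B,col in[(C,box(-.075,.15,-.105,.105,.058),(0,0,255)),(C,box(-.047,.047,-.072,.072,.045),(0,255,255)),
      (C,box(-.022,.022,.066,.066,.053)[:2]+box(-.022,.022,.074,.074,.066)[2:],(255,0,255)),(C,box(-.022,.022,-.066,-.066,.053)[:2]+box(-.022,.022,-.074,-.074,.066)[2:],(255,0,255)),
      (Q,box(-.045,.045,-.07,.07,.004),(0,0,255)),(Q,box(-.03,.03,-.007,.007,.03),(255,0,255))]:
        uv=proj(n,pose(*p,B)); cv2.polylines(im,[((uv+.5)*4-.5).round().astype(int)],True,col,1)
    out.append(im[y0*4:y1*4,x0*4:x1*4])
o=np.vstack(out); cv2.imwrite("pics/ov.png",cv2.resize(o,(560,600),interpolation=cv2.INTER_AREA))
```

```text
far [[0.74931156 0.27656563]
 [0.68534752 0.07871843]] 0.20793006873027306 led [[0.63981531 0.27655494]
 [0.59693977 0.14711697]
 [0.51233723 0.17277267]
 [0.55370473 0.30352324]] [0.57569926 0.22499196]
from far: [0.57451013 0.22349633]
```

View pics/ov.png

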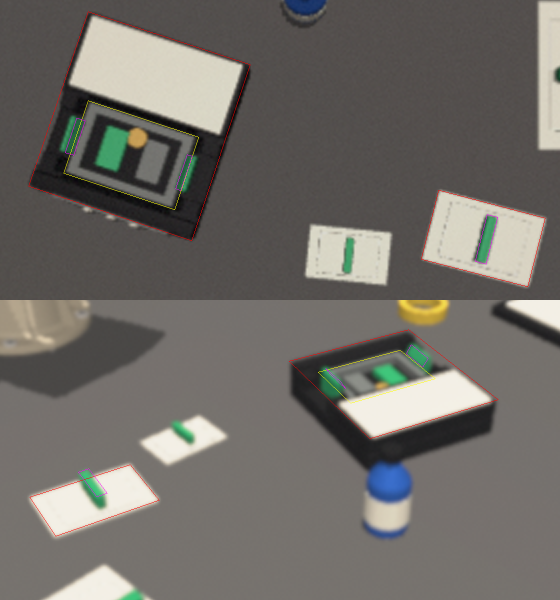

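The overlay agrees in both views: the cover is at (0.475, -0.214), x at -14.4°, and the cassette at (0.576, 0.225), x at -17.8°. The last joint's range means the tool x must end at about 165.6°, a turn of -2.45 rad about tool z. I'll translate first, then turn.

```bash
python3 -m pendant '[{"fingers":85,"delta_pos":[34,-18,0],"angular":[0,0,0]},{"fingers":85,"delta_pos":[34,-18,0],"angular":[0,0,0]},{"fingers":85,"delta_pos":[34,-18,0],"angular":[0,0,0]},{"fingers":85,"delta_pos":[34,-18,0],"angular":[0,0,0]},{"fingers":85,"delta_pos":[34,-18,0],"angular":[0,0,0]},{"fingers":85,"delta_pos":[34,-18,0],"angular":[0,0,0]},{"fingers":85,"delta_pos":[34,-18,0],"angular":[0,0,0]},{"fingers":85,"delta_pos":[34,-18,0],"angular":[0,0,0]},{"fingers":85,"delta_pos":[34,-18,0],"angular":[0,0,0]},{"fingers":85,"delta_pos":[34,-18,0],"angular":[0,0,0]}]' 70
python3 -m pendant '[{"fingers":85,"delta_pos":[0,0,0],"angular":[0,0,-0.15]},{"fingers":85,"delta_pos":[0,0,0],"angular":[0,0,-0.15]},{"fingers":85,"delta_pos":[0,0,0],"angular":[0,0,-0.15]},{"fingers":85,"delta_pos":[0,0,0],"angular":[0,0,-0.15]},{"fingers":85,"delta_pos":[0,0,0],"angular":[0,0,-0.15]},{"fingers":85,"delta_pos":[0,0,0],"angular":[0,0,-0.15]},{"fingers":85,"delta_pos":[0,0,0],"angular":[0,0,-0.15]},{"fingers":85,"delta_pos":[0,0,0],"angular":[0,0,-0.15]},{"fingers":85,"delta_pos":[0,0,0],"angular":[0,0,-0.15]},{"fingers":85,"delta_pos":[0,0,0],"angular":[0,0,-0.15]},{"fingers":85,"delta_pos":[0,0,0],"angular":[0,0,-0.15]},{"fingers":85,"delta_pos":[0,0,0],"angular":[0,0,-0.15]}]'
python3 -m pendant '[{"fingers":60,"delta_pos":[0,0,20],"angular":[0,0,-0.15]},{"fingers":60,"delta_pos":[0,0,20],"angular":[0,0,-0.15]},{"fingers":60,"delta_pos":[0,0,20],"angular":[0,0,-0.15]},{"fingers":60,"delta_pos":[0,0,20],"angular":[0,0,-0.15]},{"fingers":60,"delta_pos":[0,0,20],"angular":[0,0,-0.05]},{"fingers":60,"delta_pos":[0,0,0],"angular":[0,0,0]},{"fingers":60,"delta_pos":[0,0,0],"angular":[0,0,0]}]'
cat >> h.py <<'E'
def go(x,y,yaw):
    "offset to a world xy / tool-x yaw (deg), in tool axes mm, assuming tool down"
    s=env.get_state(); w,*v=s["orientation"]
    from scipy.spatial.transform import Rotation as Ro
    R=Ro.from_quat([*v,w]).as_matrix(); d=R.T@[x-s["tcp_pos"][0],y-s["tcp_pos"][1],0]*1000
    a=np.arctan2(R[1,0],R[0,0]); dy=(np.radians(yaw)-a+np.pi)%(2*np.pi)-np.pi
    print("t",s["clock"],"tcp",s["tcp_pos"].round(4),"z",R[:,2].round(3),"yaw",np.degrees(a).round(2),"delta",d.round(1),"turn tool z",-dy.round(4),"F",s["wrist_force"].round(2),"gap",round(s["finger_gap"],4),"q6",s["joint_pos"][5].round(2))
E
python3 -c "from h import *; go(.475,-.2142,165.6)"
```

```text
clock: 1.1
tcp_pos: [0.4761, -0.2116, 0.1959]
orientation: [-0.0, 0.976, 0.218, -0.0]
wrist_force: [1.2, -0.4, -0.1]
finger_gap: 0.0847
clock: 2.3
tcp_pos: [0.4753, -0.213, 0.1957]
orientation: [-0.001, 0.433, 0.901, 0.0]
wrist_force: [-0.1, -0.3, 0.1]
finger_gap: 0.0852
clock: 3.0
tcp_pos: [0.4752, -0.2129, 0.0961]
orientation: [-0.001, 0.127, 0.992, 0.0]
wrist_force: [-0.3, 0.4, -0.5]
finger_gap: 0.0599
t 3.0 tcp [ 0.4752 -0.2129  0.0961] z [-0.001  0.001 -1.   ] yaw 165.44 delta [-0.1 -1.3 -0. ] turn tool z -0.0029 F [-0.3  0.4 -0.5] gap 0.0599 q6 -0.32
```

```bash
python3 -m pendant '[{"fingers":45,"delta_pos":[0,-1,20],"angular":[0,0,-0.003]},{"fingers":45,"delta_pos":[0,0,20],"angular":[0,0,0]},{"fingers":45,"delta_pos":[0,0,20],"angular":[0,0,0]},{"fingers":45,"delta_pos":[0,0,14],"angular":[0,0,0]},{"fingers":45,"delta_pos":[0,0,12],"angular":[0,0,0]},{"fingers":45,"delta_pos":[0,0,0],"angular":[0,0,0]},{"fingers":45,"delta_pos":[0,0,0],"angular":[0,0,0]}]' 70
python3 - <<'E'
from h import *
go(.475,-.2142,165.6)
s=env.read_camera("scene");t=env.read_camera("top")
a=cv2.resize(s[200:310,150:290],None,fx=4,fy=4,interpolation=cv2.INTER_CUBIC);cv2.imwrite("pics/pre.png",a)
E
```

```text
clock: 3.7
tcp_pos: [0.4758, -0.2145, 0.0109]
orientation: [0.0, 0.125, 0.992, -0.0]
wrist_force: [0.8, 0.7, -0.1]
finger_gap: 0.0446
t 3.7 tcp [ 0.4758 -0.2145  0.0109] z [ 0.001 -0.001 -1.   ] yaw 165.67 delta [ 0.9  0.1 -0. ] turn tool z 0.0012 F [ 0.81  0.74 -0.07] gap 0.0446 q6 -0.33
```

View pics/pre.png

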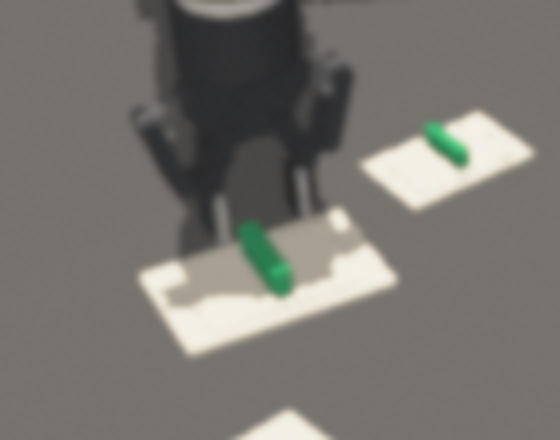

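Run:
```python
from h import *
c=np.array([.4758,-.2145]);u=np.array([.249,.968])
for z in(.011,.02,.03,.04):
  print(z,[((proj("scene",[*(c+k*u),z])[0]-[150,200])*4).round() for k in(-.022,0,.022)])
e=np.array([.968,-.249])
print("rib ends z.03",[((proj("scene",[*(c+k*e),.03])[0]-[150,200])*4).round() for k in(-.03,.03)])
```

```text
0.011 [array([234., 278.]), array([267., 268.]), array([298., 257.])]
0.02 [array([233., 267.]), array([265., 257.]), array([297., 246.])]
0.03 [array([231., 255.]), array([264., 244.]), array([296., 234.])]
0.04 [array([229., 242.]), array([262., 232.]), array([294., 221.])]
rib ends z.03 [array([246., 220.]), array([282., 269.])]
```

```bash
python3 -m pendant '[{"fingers":10,"delta_pos":[0,0,0],"angular":[0,0,0]},{"fingers":10,"delta_pos":[0,0,0],"angular":[0,0,0]},{"fingers":10,"delta_pos":[0,0,0],"angular":[0,0,0]},{"fingers":10,"delta_pos":[0,0,0],"angular":[0,0,0]},{"fingers":10,"delta_pos":[0,0,0],"angular":[0,0,0]}]' 70
python3 - <<'E'
from h import *
go(.475,-.2142,165.6)
s=env.read_camera("scene")
a=cv2.resize(s[220:300,160:270],None,fx=5,fy=5,interpolation=cv2.INTER_CUBIC);cv2.imwrite("pics/grip.png",cv2.convertScaleAbs(a,alpha=1.5,beta=25))
E
```

```text
clock: 4.3
tcp_pos: [0.4754, -0.2142, 0.0102]
orientation: [0.0, 0.125, 0.992, -0.0]
wrist_force: [0.8, 0.8, 0.9]
finger_gap: 0.0099
t 4.3 tcp [ 0.4754 -0.2142  0.0102] z [ 0. -0. -1.] yaw 165.69 delta [ 0.4 -0.1 -0. ] turn tool z 0.0015 F [0.75 0.8  0.92] gap 0.0099 q6 -0.33
```

View pics/grip.png

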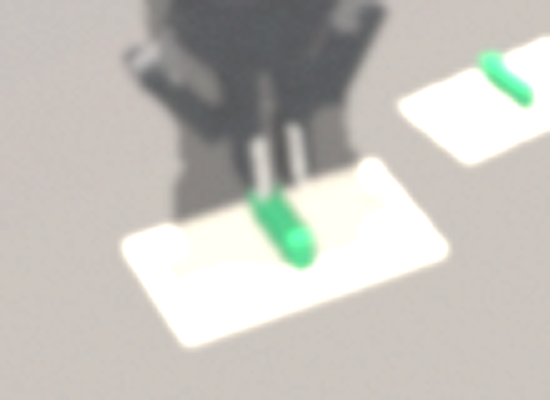

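The gap closed to 9.9 mm, so the rib is not held. The fingertips appear at (216,257) in the scene image, which at the reported TCP x,y would mean a height of about 41 mm rather than 10. I'll compare with the top view before moving.

Run:
```python
from h import *
s=env.get_state();print(s["joint_pos"].round(3))
t=env.read_camera("top");t0=cv2.imread("pics/top0.png")
p=s["tcp_pos"];u=np.array([.248,.969,0])
for q in(p,p+[0,0,.073],p+.057*u+[0,0,.03],p-.057*u+[0,0,.03]): print(proj("top",q).round(1))
print("start",proj("top",[.244,-.520,.196]),proj("scene",[.244,-.52,.196]))
A=cv2.resize(t[230:370,340:480],None,fx=4,fy=4,interpolation=cv2.INTER_CUBIC)
cv2.circle(A,tuple(((proj("top",p)[0]-[340,230])*4).astype(int)),4,(0,0,255),-1)
B=np.zeros((560,240,3),np.uint8)
z=cv2.resize(t0[370:460,530:640],(240,196));B[:196]=z
s0=cv2.imread("pics/scene0.png");B[200:200+240]=cv2.resize(s0[100:220,0:120],(240,240));
cv2.circle(B,tuple(((proj("scene",[.244,-.52,.196])[0]-[0,100])*2+[0,200]).astype(int)),3,(0,0,255),-1)
cv2.circle(B,tuple(((proj("top",[.244,-.52,.196])[0]-[530,370])*2.18).astype(int)),3,(0,0,255),-1)
cv2.imwrite("pics/chk.png",cv2.convertScaleAbs(np.hstack([A,B]),alpha=1.5,beta=30))
```

```text
[-0.577  0.345 -0.395  0.83  -0.    -0.328]
[[401.6 298.8]]
[[406.3 299.8]]
[[381.2 293.4]]
[[425.6 304.9]]
start [[548.50054503 404.23944791]] [[ 34.15045261 216.5533563 ]]
```

View pics/chk.png

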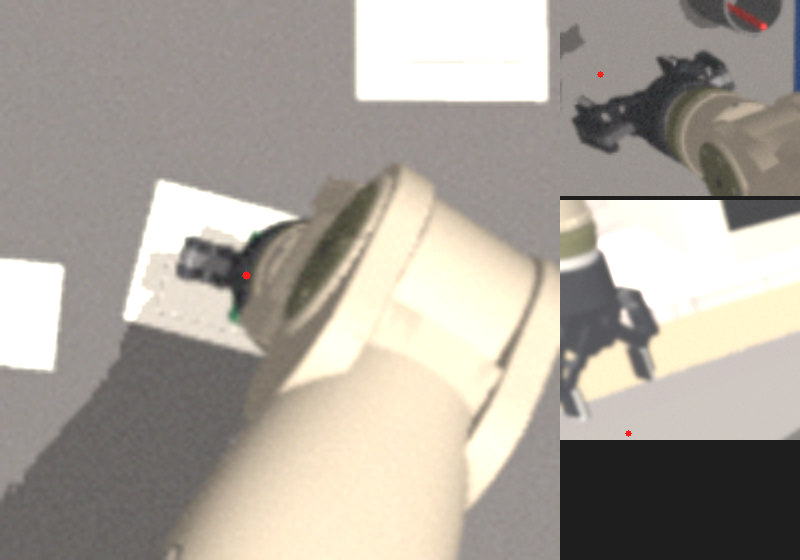

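The top view puts the finger line on the TCP, at about (401,299), so x,y is right. The scene view says the real fingertips are about 30 mm higher than the reported TCP z. The reported TCP therefore seems to lie about 30 mm beyond the fingertips. I'll open to 26 mm and go down step by step, feeling for the plate.

```bash
python3 -m pendant '[{"fingers":26,"delta_pos":[0,0,0],"angular":[0,0,0]},{"fingers":26,"delta_pos":[0,0,0],"angular":[0,0,0]},{"fingers":26,"delta_pos":[0,0,0],"angular":[0,0,0]},{"fingers":26,"delta_pos":[0,0,4],"angular":[0,0,0]},{"fingers":26,"delta_pos":[0,0,4],"angular":[0,0,0]},{"fingers":26,"delta_pos":[0,0,0],"angular":[0,0,0]}]'
python3 -m pendant '[{"fingers":26,"delta_pos":[0,0,3],"angular":[0,0,0]},{"fingers":26,"delta_pos":[0,0,3],"angular":[0,0,0]},{"fingers":26,"delta_pos":[0,0,0],"angular":[0,0,0]}]'
python3 - <<'E'
from h import *
go(.475,-.2142,165.6)
s=env.read_camera("scene")
a=cv2.resize(s[220:300,160:270],None,fx=5,fy=5,interpolation=cv2.INTER_CUBIC);cv2.imwrite("pics/grip2.png",cv2.convertScaleAbs(a,alpha=1.1,beta=15))
E
```

```text
clock: 5.0
tcp_pos: [0.4748, -0.2138, 0.0014]
orientation: [-0.001, 0.125, 0.992, 0.0]
wrist_force: [-0.3, 0.4, 0.2]
finger_gap: 0.0261
clock: 5.3
tcp_pos: [0.475, -0.214, -0.0043]
orientation: [-0.0, 0.125, 0.992, 0.0]
wrist_force: [-0.1, 0.1, -0.6]
finger_gap: 0.0261
t 5.3 tcp [ 0.475  -0.214  -0.0043] z [-0.001  0.    -1.   ] yaw 165.69 delta [-0.  -0.2 -0. ] turn tool z 0.0015 F [-0.09  0.09 -0.6 ] gap 0.0261 q6 -0.33
```

View pics/grip2.png

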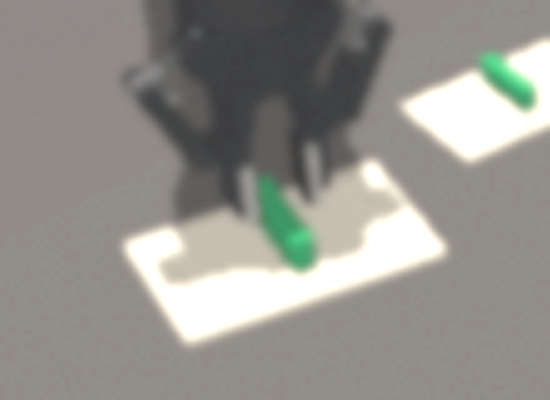

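The fingers straddle the rib, with tips at (209,263) and (224,260). The reported z is -4 mm with no contact, which confirms the offset of about 30 mm. I'll go further down, feeling for the plate.

```bash
python3 -m pendant '[{"fingers":26,"delta_pos":[0,0,3],"angular":[0,0,0]},{"fingers":26,"delta_pos":[0,0,3],"angular":[0,0,0]},{"fingers":26,"delta_pos":[0,0,3],"angular":[0,0,0]},{"fingers":26,"delta_pos":[0,0,2],"angular":[0,0,0]},{"fingers":26,"delta_pos":[0,0,0],"angular":[0,0,0]}]'
python3 -m pendant '[{"fingers":26,"delta_pos":[0,0,1],"angular":[0,0,0]},{"fingers":26,"delta_pos":[0,0,1],"angular":[0,0,0]},{"fingers":26,"delta_pos":[0,0,0],"angular":[0,0,0]}]'
python3 -m pendant '[{"fingers":26,"delta_pos":[0,0,1],"angular":[0,0,0]},{"fingers":26,"delta_pos":[0,0,1],"angular":[0,0,0]},{"fingers":26,"delta_pos":[0,0,0],"angular":[0,0,0]}]'
```

```text
clock: 5.85
tcp_pos: [0.475, -0.214, -0.0152]
orientation: [-0.0, 0.125, 0.992, 0.0]
wrist_force: [-0.2, 0.3, -0.0]
finger_gap: 0.0261
clock: 6.15
tcp_pos: [0.4753, -0.2141, -0.0169]
orientation: [-0.0, 0.125, 0.992, -0.0]
wrist_force: [-0.4, 0.1, 0.2]
finger_gap: 0.0262
clock: 6.45
tcp_pos: [0.4753, -0.2141, -0.0189]
orientation: [-0.0, 0.125, 0.992, -0.0]
wrist_force: [-0.1, 0.5, 0.5]
finger_gap: 0.026
```

```bash
python3 -m pendant '[{"fingers":26,"delta_pos":[0,0,1],"angular":[0,0,0]},{"fingers":26,"delta_pos":[0,0,1],"angular":[0,0,0]},{"fingers":26,"delta_pos":[0,0,0],"angular":[0,0,0]}]'
python3 -m pendant '[{"fingers":26,"delta_pos":[0,0,1],"angular":[0,0,0]},{"fingers":26,"delta_pos":[0,0,0],"angular":[0,0,0]}]'
python3 -m pendant '[{"fingers":26,"delta_pos":[0,0,1],"angular":[0,0,0]},{"fingers":26,"delta_pos":[0,0,0],"angular":[0,0,0]}]'
```

```text
clock: 6.75
tcp_pos: [0.4753, -0.2141, -0.021]
orientation: [-0.0, 0.125, 0.992, 0.0]
wrist_force: [-0.1, 0.2, 0.3]
finger_gap: 0.0257
clock: 6.95
tcp_pos: [0.4753, -0.2141, -0.0219]
orientation: [-0.0, 0.125, 0.992, 0.0]
wrist_force: [-0.7, -1.5, 0.7]
finger_gap: 0.026
clock: 7.15
tcp_pos: [0.4753, -0.2141, -0.0229]
orientation: [-0.0, 0.125, 0.992, 0.0]
wrist_force: [0.3, 0.4, 0.5]
finger_gap: 0.0259
```

```bash
python3 -m pendant '[{"fingers":26,"delta_pos":[0,0,1],"angular":[0,0,0]},{"fingers":26,"delta_pos":[0,0,0],"angular":[0,0,0]}]'
python3 -m pendant '[{"fingers":26,"delta_pos":[0,0,1],"angular":[0,0,0]},{"fingers":26,"delta_pos":[0,0,0],"angular":[0,0,0]}]'
```

```text
clock: 7.35
tcp_pos: [0.4753, -0.2141, -0.0239]
orientation: [-0.0, 0.125, 0.992, -0.0]
wrist_force: [-0.5, -0.8, -0.7]
finger_gap: 0.0256
clock: 7.55
tcp_pos: [0.4753, -0.2141, -0.0249]
orientation: [-0.0, 0.125, 0.992, -0.0]
wrist_force: [0.2, -0.8, 0.7]
finger_gap: 0.0261
```

```bash
python3 -m pendant '[{"fingers":5,"delta_pos":[0,0,0],"angular":[0,0,0]},{"fingers":5,"delta_pos":[0,0,0],"angular":[0,0,0]},{"fingers":5,"delta_pos":[0,0,0],"angular":[0,0,0]},{"fingers":5,"delta_pos":[0,0,0],"angular":[0,0,0]}]' 80
python3 - <<'E'
from h import *
go(.475,-.2142,165.6)
s=env.read_camera("scene")
a=cv2.resize(s[220:300,160:270],None,fx=5,fy=5,interpolation=cv2.INTER_CUBIC);cv2.imwrite("pics/grip3.png",cv2.convertScaleAbs(a,alpha=1.1,beta=15))
E
```

```text
clock: 7.95
tcp_pos: [0.4754, -0.2141, -0.0246]
orientation: [0.0, 0.125, 0.992, -0.0]
wrist_force: [-1.3, 0.2, 3.8]
finger_gap: 0.0121
t 7.95 tcp [ 0.4754 -0.2141 -0.0246] z [ 0. -0. -1.] yaw 165.69 delta [ 0.4 -0.2 -0. ] turn tool z 0.0016 F [-1.32  0.15  3.75] gap 0.0121 q6 -0.33
```

View pics/grip3.png

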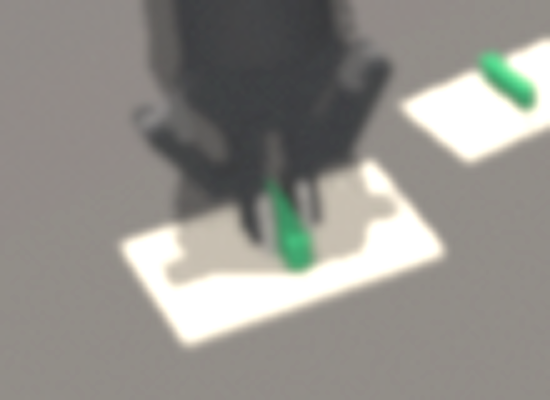

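Gripped: the gap stops at 12 mm on the rib and the tips just touch the plate (Fz 3.8 N), so home should read z ≈ 0.020. Now lifting 100 mm.

```bash
python3 -m pendant '[{"fingers":5,"delta_pos":[0,0,-5],"angular":[0,0,0]},{"fingers":5,"delta_pos":[0,0,-15],"angular":[0,0,0]},{"fingers":5,"delta_pos":[0,0,-20],"angular":[0,0,0]},{"fingers":5,"delta_pos":[0,0,-20],"angular":[0,0,0]},{"fingers":5,"delta_pos":[0,0,-20],"angular":[0,0,0]},{"fingers":5,"delta_pos":[0,0,-15],"angular":[0,0,0]},{"fingers":5,"delta_pos":[0,0,-5],"angular":[0,0,0]},{"fingers":5,"delta_pos":[0,0,0],"angular":[0,0,0]},{"fingers":5,"delta_pos":[0,0,0],"angular":[0,0,0]}]' 80
python3 -c "from h import *; go(.5757,.225,162.2)"
```

```text
clock: 8.9
tcp_pos: [0.4749, -0.2139, 0.0744]
orientation: [-0.001, 0.125, 0.992, 0.0]
wrist_force: [0.3, -0.7, -1.6]
finger_gap: 0.0127
t 8.9 tcp [ 0.4749 -0.2139  0.0744] z [-0.001  0.001 -1.   ] yaw 165.69 delta [1.080e+01 4.502e+02 1.000e-01] turn tool z 0.0608 F [ 0.27 -0.74 -1.56] gap 0.0127 q6 -0.33
```

```bash
python3 -m pendant '[{"fingers":5,"delta_pos":[1,10,0],"angular":[0,0,0]},{"fingers":5,"delta_pos":[1,20,0],"angular":[0,0,0]},{"fingers":5,"delta_pos":[1,30,0],"angular":[0,0,0]},{"fingers":5,"delta_pos":[1,30,0],"angular":[0,0,0]},{"fingers":5,"delta_pos":[1,30,0],"angular":[0,0,0]},{"fingers":5,"delta_pos":[1,30,0],"angular":[0,0,0]},{"fingers":5,"delta_pos":[1,30,0],"angular":[0,0,0]},{"fingers":5,"delta_pos":[1,30,0],"angular":[0,0,0]},{"fingers":5,"delta_pos":[1,30,0],"angular":[0,0,0]},{"fingers":5,"delta_pos":[1,30,0],"angular":[0,0,0]},{"fingers":5,"delta_pos":[1,30,0],"angular":[0,0,0]},{"fingers":5,"delta_pos":[0,30,0],"angular":[0,0,0]}]' 80
python3 -m pendant '[{"fingers":5,"delta_pos":[0,30,0],"angular":[0,0,0]},{"fingers":5,"delta_pos":[0,30,0],"angular":[0,0,0]},{"fingers":5,"delta_pos":[0,30,0],"angular":[0,0,0]},{"fingers":5,"delta_pos":[0,20,0],"angular":[0,0,0.03]},{"fingers":5,"delta_pos":[0,10,0],"angular":[0,0,0.03]},{"fingers":5,"delta_pos":[0,0,0],"angular":[0,0,0]},{"fingers":5,"delta_pos":[0,0,0],"angular":[0,0,0]},{"fingers":5,"delta_pos":[0,0,0],"angular":[0,0,0]}]'
python3 - <<'E'
from h import *
go(.5757,.225,162.2)
out=[]
def pose(x,y,a,L):
    a=np.radians(a);R=np.array([[np.cos(a),-np.sin(a),0],[np.sin(a),np.cos(a),0],[0,0,1]]);return np.array(L)@R.T+[x,y,0]
box=lambda x0,x1,y0,y1,z:[(x0,y0,z),(x1,y0,z),(x1,y1,z),(x0,y1,z)]
p=env.get_state()["tcp_pos"]; h=p[2]+.0248
for n,(x0,y0,x1,y1) in(("top",(165,175,305,315)),("scene",(290,140,430,280))):
    im0=env.read_camera(n); cv2.imwrite(f"pics/{n}_above.png",im0)
    im=cv2.resize(im0,None,fx=2.85,fy=2.85,interpolation=cv2.INTER_CUBIC)
    for q,B,col in[((.5757,.225,-17.8),box(-.075,.15,-.105,.105,.058),(0,0,255)),((p[0],p[1],-17.8),box(-.045,.045,-.07,.07,h+.004),(255,0,255))]:
        cv2.polylines(im,[((proj(n,pose(*q,B))+.5)*2.85-.5).round().astype(int)],True,col,1)
    out.append(im[int(y0*2.85):int(y0*2.85)+399,int(x0*2.85):int(x0*2.85)+399])
cv2.imwrite("pics/above.png",cv2.convertScaleAbs(np.hstack(out),alpha=1.2,beta=15))
E
```

```text
clock: 10.1
tcp_pos: [0.5453, 0.1102, 0.0742]
orientation: [-0.001, 0.124, 0.992, -0.0]
wrist_force: [0.9, -0.4, -2.0]
finger_gap: 0.0119
clock: 10.9
tcp_pos: [0.5756, 0.224, 0.0747]
orientation: [-0.001, 0.154, 0.988, -0.0]
wrist_force: [-0.8, -0.1, -1.8]
finger_gap: 0.0117
t 10.9 tcp [0.5756 0.224  0.0747] z [-0.001 -0.001 -1.   ] yaw 162.25 delta [ 0.2  1.  -0. ] turn tool z 0.0009 F [-0.79 -0.07 -1.84] gap 0.0117 q6 0.55
```

View pics/above.png

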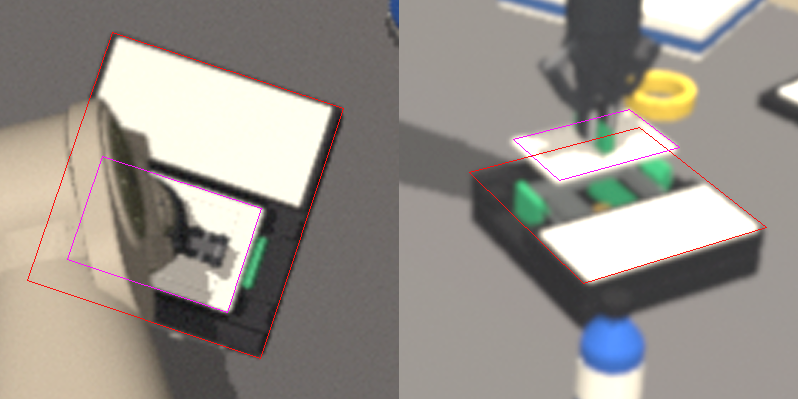

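The cover is above the bay. In the top view its -y end edge is about 1.5 px off my prediction, which puts it toward -y. I'll quantify that from edges, for the cover and for the cassette in the same images.

Run:
```python
from h import *
from scipy.optimize import least_squares
from scipy.ndimage import map_coordinates
def pose(x,y,a,L):
    R=np.array([[np.cos(a),-np.sin(a),0],[np.sin(a),np.cos(a),0],[0,0,1]]);return np.array(L)@R.T+[x,y,0]
def edge(im,A,B,n,w=5):
    # sub-pixel strongest gradient points along normals of segment A-B (pixels); returns offsets, weights
    g=cv2.GaussianBlur(cv2.cvtColor(im,cv2.COLOR_BGR2GRAY),(0,0),.8).astype(float)
    t=np.linspace(.08,.92,n)[:,None];P=A+(B-A)*t;N=np.array([-(B-A)[1],(B-A)[0]])/np.linalg.norm(B-A)
    s=np.arange(-w,w+.01,.25);X=P[:,None]+s[:,None]*N
    v=map_coordinates(g,[X[...,1],X[...,0]],order=1);d=np.abs(np.gradient(v,axis=1));k=d.argmax(1)
    return P+s[k][:,None]*N,d.max(1),s[k]
T=cv2.imread("pics/top_above.png");S=cv2.imread("pics/scene_above.png");T0=cv2.imread("pics/top0.png");S0=cv2.imread("pics/scene0.png")
def run(name,segs,x0):
    # segs: (cam,img,P,Q local, label)
    x=np.array(x0,float)
    for it in range(4):
        D=[]
        for n,im,P,Q,l in segs:
            a,b=proj(n,pose(*x[:2],x[2],[P,Q])); pts,wt,s=edge(im,a,b,15)
            ok=(wt>6)&(np.abs(s-np.median(s))<1.2)
            if it==3: print(name,l,"n",ok.sum(),"resid px",s[ok].mean().round(2),s[ok].std().round(2))
            D.append((n,P,Q,pts[ok]))
        def f(x):
            r=[]
            for n,P,Q,pts in D:
                a,b=proj(n,pose(*x[:2],x[2],[P,Q])); N=np.array([-(b-a)[1],(b-a)[0]])/np.linalg.norm(b-a); r.append((pts-a)@N)
            return np.concatenate(r)
        x=least_squares(f,x,loss="soft_l1").x
    print(name,x[:2].round(4),np.degrees(x[2]).round(2))
a=np.radians(-17.8)
z=.0742+.0246+.004
c=lambda i,j,z:(i*.045,j*.07,z)
ends={"-y end":(c(-1,-1,z),c(1,-1,z)),"+y end":(c(-1,1,z),c(1,1,z)),"-x":(c(-1,-1,z),c(-1,1,z)),"+x":(c(1,-1,z),c(1,1,z))}
st=("top",T);ss=("scene",S)
half=lambda e,k:(e[0],tuple(np.array(e[0])+(np.array(e[1])-e[0])*k))
top=[(*st,*ends["-y end"],"T-y"),(*st,*half(ends["+x"],.4),"T+x")]
sc=[(*ss,*ends["-y end"],"S-y"),(*ss,*ends["+y end"],"S+y"),(*ss,*ends["+x"],"S+x")]
x0=(.5756,.224,a)
run("cover top",top,x0);run("cover scene",sc,x0);run("cover both",top+sc,x0)
q=lambda x,y,z=.058:(x,y,z)
ct=[("top",T0,q(.15,-.105),q(.15,.105),"far"),("top",T0,q(-.075,-.105),q(.15,-.105),"-y"),("top",T0,q(.03,.105),q(.15,.105),"+y")]
ledge=[("top",T0,q(-.047,-.072,.045),q(-.047,.072,.045),"ledge-x"),("top",T0,q(.047,-.072,.045),q(.047,.072,.045),"ledge+x")]
cs=[("scene",S0,q(.15,-.105),q(.15,.105),"Sfar"),("scene",S0,q(-.075,.105),q(.15,.105),"S+y"),("scene",S0,q(-.075,-.105),q(.15,-.105),"S-y")]
x1=(.5757,.225,a)
run("cass top",ct,x1);run("cass ledge",ledge+ct[1:],x1);run("cass scene",cs,x1)
```

```text
cover top T-y n 15 resid px 0.0 0.29
cover top T+x n 15 resid px 0.0 0.18
cover top [0.576 0.222] -17.72
cover scene S-y n 15 resid px 0.55 0.21
cover scene S+y n 10 resid px -0.82 0.16
cover scene S+x n 15 resid px -0.05 0.16
cover scene [0.5783 0.2186] -16.63
cover both T-y n 15 resid px -0.25 0.29
cover both T+x n 14 resid px -0.23 0.15
cover both S-y n 15 resid px 0.87 0.2
cover both S+y n 10 resid px -0.55 0.1
cover both S+x n 14 resid px 0.45 0.19
cover both [0.5767 0.2211] -18.54
cass top far n 15 resid px 0.0 0.16
cass top -y n 1 resid px -0.5 0.0
cass top +y n 12 resid px 0.19 0.21
cass top [0.5719 0.2214] -18.25
cass ledge ledge-x n 14 resid px -2.05 0.23
cass ledge ledge+x n 15 resid px 1.52 0.21
cass ledge -y n 2 resid px -1.38 0.12
cass ledge +y n 13 resid px -0.06 0.17
cass ledge [0.5812 0.219 ] -18.46
cass scene Sfar n 15 resid px 0.0 0.16
cass scene S+y n 7 resid px 1.29 0.16
cass scene S-y n 6 resid px -1.42 0.19
cass scene [0.5782 0.2245] -17.8
```

Both cameras agree on the cover at about (0.576, 0.2224) if its plate is about 2.5 mm lower than assumed. The clip midpoint in the same top camera is (0.5765, 0.2257). I'll shift by about +3.2 mm along tool y, lower to just above the clips, and measure again.

```bash
python3 -m pendant '[{"fingers":5,"delta_pos":[0.5,3,0],"angular":[0,0,0.004]},{"fingers":5,"delta_pos":[0,0,10],"angular":[0,0,0]},{"fingers":5,"delta_pos":[0,0,10],"angular":[0,0,0]},{"fingers":5,"delta_pos":[0,0,0],"angular":[0,0,0]},{"fingers":5,"delta_pos":[0,0,0],"angular":[0,0,0]}]' 80
python3 - <<'E'
from h import *
go(.576,.2265,162)
h=env.get_state()["tcp_pos"][2]+.0246
T=env.read_camera("top");S=env.read_camera("scene");cv2.imwrite("pics/top_b.png",T);cv2.imwrite("pics/scene_b.png",S)
from scipy.optimize import least_squares
from scipy.ndimage import map_coordinates
def pose(x,y,a,L):
    R=np.array([[np.cos(a),-np.sin(a),0],[np.sin(a),np.cos(a),0],[0,0,1]]);return np.array(L)@R.T+[x,y,0]
def edge(im,A,B,w=4):
    g=cv2.GaussianBlur(cv2.cvtColor(im,cv2.COLOR_BGR2GRAY),(0,0),.8).astype(float)
    t=np.linspace(.08,.92,15)[:,None];P=A+(B-A)*t;N=np.array([-(B-A)[1],(B-A)[0]])/np.linalg.norm(B-A)
    s=np.arange(-w,w+.01,.25);X=P[:,None]+s[:,None]*N
    d=np.abs(np.gradient(map_coordinates(g,[X[...,1],X[...,0]],order=1),axis=1));k=d.argmax(1)
    return P+s[k][:,None]*N,d.max(1),s[k]
c=lambda i,j:(i*.045,j*.07,0.)
segs=[("top",T,c(-.6,-1),c(1,-1)),("top",T,c(1,-1),c(1,-.2)),("scene",S,c(-1,-1),c(1,-1)),("scene",S,c(-1,1),c(1,1)),("scene",S,c(1,-1),c(1,1))]
x=np.array([*env.get_state()["tcp_pos"][:2],np.radians(-18),h+.002])
up=lambda x,P,Q:pose(*x[:3],[P,Q])+[0,0,x[3]]
for it in range(5):
    D=[]
    for n,im,P,Q in segs:
        a,b=proj(n,up(x,P,Q));pts,wt,s=edge(im,a,b);ok=(wt>6)&(abs(s-np.median(s))<1);D.append((n,P,Q,pts[ok]))
        if it==4:print(n,ok.sum(),s[ok].mean().round(2))
    def f(x):
        r=[]
        for n,P,Q,pts in D:
            a,b=proj(n,up(x,P,Q));N=np.array([-(b-a)[1],(b-a)[0]])/np.linalg.norm(b-a);r.append((pts-a)@N)
        return np.concatenate(r)
    x=least_squares(f,x,x_scale=[.01,.01,.1,.01]).x
print("cover",x[:2].round(4),np.degrees(x[2]).round(2),"plate top z",x[3].round(4),"expected",round(h+.004,4))
# -y end to -y clip gap in top: green mask near clip
hsv=cv2.cvtColor(T,cv2.COLOR_BGR2HSV);g=cv2.inRange(hsv,(60,120,50),(90,255,255));m=np.zeros_like(g);m[240:290,235:275]=g[240:290,235:275]
X=toplane("top",np.argwhere(m)[:,::-1].astype(float),.06)[:,:2]*1000;print("-y clip",np.round(cv2.minAreaRect(np.float32(X))[0:2],1).tolist() if len(X) and 0 else cv2.minAreaRect(np.float32(X)))
o=np.hstack([cv2.resize(T[200:300,170:290],(400,333),interpolation=cv2.INTER_CUBIC),cv2.resize(S[160:260,300:420],(400,333),interpolation=cv2.INTER_CUBIC)])
cv2.imwrite("pics/b.png",cv2.convertScaleAbs(o,alpha=1.3,beta=20))
E
```

```text
clock: 11.5
tcp_pos: [0.576, 0.2273, 0.0543]
orientation: [-0.001, 0.156, 0.988, -0.0]
wrist_force: [-0.7, 0.1, -0.7]
finger_gap: 0.0123
t 11.5 tcp [0.576  0.2273 0.0543] z [-0.002 -0.001 -1.   ] yaw 162.02 delta [-0.3 -0.7  0. ] turn tool z 0.0003 F [-0.68  0.1  -0.66] gap 0.0123 q6 0.56
top 15 0.07
top 15 -0.08
scene 15 0.58
scene 13 -0.85
scene 15 0.15
cover [0.5769 0.2257] -18.17 plate top z 0.0806 expected 0.0829
-y clip ((553.585693359375, 153.44851684570312), (9.995713233947754, 45.15214157104492), 72.2340087890625)
```

View pics/b.png

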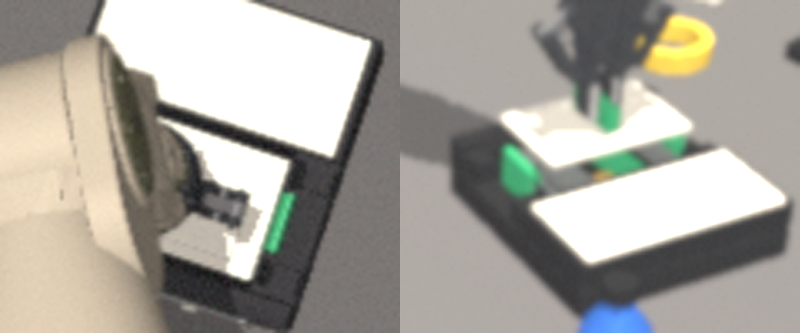

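The cover is level and centred within 1 mm of the bay: (0.5769, 0.2257) against (0.5763, 0.2257), yaw -18.2° against -17.95°. The platen and both clips are unobstructed. Lowering and watching the forces.

```bash
python3 -m pendant '[{"fingers":5,"delta_pos":[0.4,0,4],"angular":[0,0,0]},{"fingers":5,"delta_pos":[0,0,4],"angular":[0,0,0]},{"fingers":5,"delta_pos":[0,0,4],"angular":[0,0,0]},{"fingers":5,"delta_pos":[0,0,0],"angular":[0,0,0]}]' 100
python3 -m pendant '[{"fingers":5,"delta_pos":[0,0,2],"angular":[0,0,0]},{"fingers":5,"delta_pos":[0,0,1],"angular":[0,0,0]},{"fingers":5,"delta_pos":[0,0,0],"angular":[0,0,0]}]'
python3 -m pendant '[{"fingers":5,"delta_pos":[0,0,2],"angular":[0,0,0]},{"fingers":5,"delta_pos":[0,0,1],"angular":[0,0,0]},{"fingers":5,"delta_pos":[0,0,0],"angular":[0,0,0]}]'
```

```text
clock: 12.0
tcp_pos: [0.5756, 0.2275, 0.0423]
orientation: [-0.001, 0.156, 0.988, -0.0]
wrist_force: [0.7, 0.5, -1.4]
finger_gap: 0.0117
clock: 12.3
tcp_pos: [0.5762, 0.2276, 0.04]
orientation: [-0.0, 0.156, 0.988, -0.0]
wrist_force: [-0.5, 0.7, -1.0]
finger_gap: 0.0117
clock: 12.6
tcp_pos: [0.5762, 0.2276, 0.037]
orientation: [-0.0, 0.156, 0.988, -0.0]
wrist_force: [-0.2, -0.0, -0.5]
finger_gap: 0.0115
```

```bash
python3 -m pendant '[{"fingers":5,"delta_pos":[0,0,1],"angular":[0,0,0]},{"fingers":5,"delta_pos":[0,0,1],"angular":[0,0,0]},{"fingers":5,"delta_pos":[0,0,0],"angular":[0,0,0]}]'
python3 -m pendant '[{"fingers":5,"delta_pos":[0,0,1],"angular":[0,0,0]},{"fingers":5,"delta_pos":[0,0,1],"angular":[0,0,0]},{"fingers":5,"delta_pos":[0,0,0],"angular":[0,0,0]}]'
python3 -m pendant '[{"fingers":5,"delta_pos":[0,0,1],"angular":[0,0,0]},{"fingers":5,"delta_pos":[0,0,0],"angular":[0,0,0]}]'
python3 -m pendant '[{"fingers":5,"delta_pos":[0,0,1],"angular":[0,0,0]},{"fingers":5,"delta_pos":[0,0,0],"angular":[0,0,0]}]'
```

```text
clock: 12.9
tcp_pos: [0.5767, 0.2281, 0.0353]
orientation: [0.0, 0.156, 0.988, 0.0]
wrist_force: [0.6, 1.7, 0.2]
finger_gap: 0.0117
clock: 13.2
tcp_pos: [0.5769, 0.2278, 0.0338]
orientation: [0.001, 0.156, 0.988, 0.0]
wrist_force: [-0.2, 0.8, 3.4]
finger_gap: 0.0118
clock: 13.4
tcp_pos: [0.577, 0.2278, 0.0329]
orientation: [0.001, 0.156, 0.988, 0.0]
wrist_force: [1.2, 1.0, 4.9]
finger_gap: 0.0119
clock: 13.6
tcp_pos: [0.5771, 0.2278, 0.0322]
orientation: [0.001, 0.156, 0.988, 0.0]
wrist_force: [0.2, 0.5, 5.8]
finger_gap: 0.0114
```

Contact with the clips began at about 0.0355, as predicted, and the lateral force is small. Continuing to press.

```bash
python3 -m pendant '[{"fingers":5,"delta_pos":[0,0,1],"angular":[0,0,0]},{"fingers":5,"delta_pos":[0,0,1],"angular":[0,0,0]},{"fingers":5,"delta_pos":[0,0,0],"angular":[0,0,0]}]'
python3 -m pendant '[{"fingers":5,"delta_pos":[0,0,1],"angular":[0,0,0]},{"fingers":5,"delta_pos":[0,0,1],"angular":[0,0,0]},{"fingers":5,"delta_pos":[0,0,0],"angular":[0,0,0]}]'
python3 -m pendant '[{"fingers":5,"delta_pos":[0,0,1],"angular":[0,0,0]},{"fingers":5,"delta_pos":[0,0,0],"angular":[0,0,0]}]'
```

```text
clock: 13.9
tcp_pos: [0.5774, 0.2278, 0.0306]
orientation: [0.001, 0.156, 0.988, 0.0]
wrist_force: [-0.4, 1.3, 7.7]
finger_gap: 0.0116
clock: 14.2
tcp_pos: [0.5778, 0.2279, 0.0291]
orientation: [0.002, 0.156, 0.988, 0.001]
wrist_force: [-0.1, 1.3, 9.8]
finger_gap: 0.0117
clock: 14.4
tcp_pos: [0.5779, 0.2279, 0.0283]
orientation: [0.002, 0.156, 0.988, 0.001]
wrist_force: [-0.0, 0.2, 11.4]
finger_gap: 0.0117
```

```bash
python3 -m pendant '[{"fingers":5,"delta_pos":[0,0,1],"angular":[0,0,0]},{"fingers":5,"delta_pos":[0,0,0],"angular":[0,0,0]}]'
python3 -m pendant '[{"fingers":5,"delta_pos":[0,0,1],"angular":[0,0,0]},{"fingers":5,"delta_pos":[0,0,0],"angular":[0,0,0]}]'
python3 -m pendant '[{"fingers":5,"delta_pos":[0,0,1],"angular":[0,0,0]},{"fingers":5,"delta_pos":[0,0,0],"angular":[0,0,0]}]'
```

```text
clock: 14.6
tcp_pos: [0.5779, 0.2276, 0.0272]
orientation: [0.002, 0.156, 0.988, 0.0]
wrist_force: [0.5, 1.1, 10.0]
finger_gap: 0.0117
clock: 14.8
tcp_pos: [0.5774, 0.2276, 0.0249]
orientation: [0.001, 0.156, 0.988, 0.0]
wrist_force: [1.9, 0.9, 2.5]
finger_gap: 0.0115
clock: 15.0
tcp_pos: [0.5768, 0.2276, 0.0231]
orientation: [0.0, 0.156, 0.988, 0.0]
wrist_force: [2.9, 1.0, 2.5]
finger_gap: 0.0115
```

The push peaked at about 11.4 N and dropped to 2.5 N, so the cover is past the noses. Now down to the ledge.

```bash
python3 -m pendant '[{"fingers":5,"delta_pos":[0,0,1],"angular":[0,0,0]},{"fingers":5,"delta_pos":[0,0,0],"angular":[0,0,0]}]'
python3 -m pendant '[{"fingers":5,"delta_pos":[0,0,1],"angular":[0,0,0]},{"fingers":5,"delta_pos":[0,0,0],"angular":[0,0,0]}]'
python3 -m pendant '[{"fingers":5,"delta_pos":[0,0,1],"angular":[0,0,0]},{"fingers":5,"delta_pos":[0,0,0],"angular":[0,0,0]}]'
python3 -m pendant '[{"fingers":5,"delta_pos":[0,0,1],"angular":[0,0,0]},{"fingers":5,"delta_pos":[0,0,0],"angular":[0,0,0]}]'
```

```text
clock: 15.2
tcp_pos: [0.5754, 0.2273, 0.0214]
orientation: [-0.001, 0.156, 0.988, -0.001]
wrist_force: [0.4, -0.8, -0.5]
finger_gap: 0.0116
clock: 15.4
tcp_pos: [0.5748, 0.2272, 0.0205]
orientation: [-0.001, 0.156, 0.988, -0.001]
wrist_force: [-2.2, -1.2, 2.6]
finger_gap: 0.0119
clock: 15.6
tcp_pos: [0.5748, 0.2272, 0.0205]
orientation: [-0.001, 0.156, 0.988, -0.001]
wrist_force: [-4.5, -1.5, 8.7]
finger_gap: 0.0117
clock: 15.8
tcp_pos: [0.5748, 0.2272, 0.0205]
orientation: [-0.001, 0.156, 0.988, -0.001]
wrist_force: [-6.6, -0.6, 14.2]
finger_gap: 0.012
```

The cover stopped rigidly at z = 0.0205 (predicted 0.0204) with the push now 14 N. I'll trim it to about 10 N and ease the sideways load.

```bash
python3 -m pendant '[{"fingers":5,"delta_pos":[0.5,0,-0.5],"angular":[0,0,0]},{"fingers":5,"delta_pos":[0,0,0],"angular":[0,0,0]},{"fingers":5,"delta_pos":[0,0,0],"angular":[0,0,0]}]'
python3 - <<'E'
from h import *
import time
F=[]
for k in range(6):
    T=env.read_camera("top" if k%2 else "scene"); F.append(env.get_state()["wrist_force"])
    if k==4:S=T
T=T; print(np.mean(F,0).round(2),np.round(F,1)[:,2]); go(.576,.2265,162)
o=np.hstack([cv2.resize(T[200:300,170:290],(400,333),interpolation=cv2.INTER_CUBIC),cv2.resize(S[170:250,310:406],(400,333),interpolation=cv2.INTER_CUBIC)])
cv2.imwrite("pics/end.png",cv2.convertScaleAbs(o,alpha=1.3,beta=20))
E
```

```text
clock: 16.1
tcp_pos: [0.5748, 0.2273, 0.0205]
orientation: [-0.0, 0.156, 0.988, -0.001]
wrist_force: [-4.7, -2.8, 9.7]
finger_gap: 0.0115
[-4.32 -2.35 10.17] [ 9.5 10.5  9.6 10.6 10.8 10.1]
t 16.4 tcp [0.5748 0.2272 0.0205] z [-0.001 -0.001 -1.   ] yaw 162.01 delta [-1.3 -0.3 -0. ] turn tool z 0.0002 F [-4.14 -2.13 10.09] gap 0.0116 q6 0.56
```

View pics/end.png

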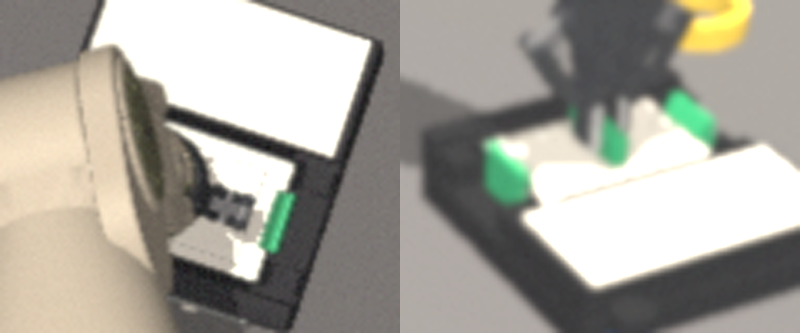

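The picture shows the cover down in the bay, with both green clips overlapping its ends: the top view's clip at (278,222) overlies the plate edge, and the scene view shows both. The push is steady at about 10 N. I'll check the clip against its rest position and hand in.

Run:
```python
from h import *
for T in(cv2.imread("pics/top0.png"),env.read_camera("top")):
    g=cv2.inRange(cv2.cvtColor(T,cv2.COLOR_BGR2HSV),(60,120,50),(90,255,255))[240:290,243:270]
    X=toplane("top",np.argwhere(g)[:,::-1].astype(float)+[243,240],.06)[:,:2]*1000;print(np.round(np.array(cv2.minAreaRect(np.float32(X))[:2]),1).tolist())
print(env.get_state()["wrist_force"].round(1)); print(env.hand_in())
```

```text
[[553.7, 155.0], [13.1, 44.4]]
[[554.1, 154.9], [13.1, 43.6]]
[-4.1 -2.4  8.6]
the job is handed in; nothing more can be done
None
```

I laid the medium-sized white cover (the 90 x 140 mm one) into the bay, pressed it home under both clips, and handed the job in at about 16.5 s, still gripping and pressing. The hand-in gave no verdict.

**Pressing:** the push rose to 11.4 N, then dropped suddenly to 2.5 N. The cover came to a hard stop at a reported height of 20.5 mm, against 20.4 mm predicted.

**Last checks:**
- **Push:** it averaged 10.2 N over six readings. The single reading just before hand-in was 8.6 N.
- **Clips:** the right clip is back within 0.5 mm of its rest position. I could only see the left clip in the picture, where it lies over the cover's end; the arm hid it from the top camera, so I did not measure it.

**Things that disagreed:**
- **Reported tool height:** the real fingertips sat about 30 mm higher than the state said. My first grasp closed above the rib without holding it; I then felt my way down to the plate to grip it.
- **Sideways position:** with the cover over the bay, the arm's reading and the cameras differed by about 2 mm. I went by where the cameras showed the cover relative to the cassette.
- **Sideways load:** about 5 N of sideways force remains at the end.

I did not touch the ink bottle, the tape roll or the screwdriver, but I made no final check of where they stand.

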